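# Secure the sugar box in the tea tray's keeper bay

## Task

Get the tea tray ready to be carried: stand the round aluminium sugar box upright in the empty bay at the left end of the tray, then pull up the keeper's spring plunger knob, slide the keeper towards the box to its next hole and let the pin snap fully in, so that the keeper is locked there. The hole is hidden under the saddle and its place is adjustable, so feel for it and do not force the pin sideways; leave the other things on the tray and table where they are.

Things in the scene. Friction and masses are not known exactly. Their poses are not given: they have to be found in the camera images.
- tray: painted wooden tray, 340 (x) by 540 (y) mm, fixed; origin at the centre of its underside on the table, x away from the robot, y to the robot's left, along the long side. Floor 12 mm thick, rim 10 mm thick and 36 mm high above the table. A steel rail runs along y, on the side nearest the robot, at tray x = -125 mm, with the keeper riding on it.
- bay (a point): centre of the empty bay, on the tray's floor (tray axes). Round it: the tray's left end rim (60 mm off in +y, 24 mm high over the floor), the keeper's fence (60 mm off in -y while parked, 28 mm high), the rail (56 mm off in -x, 18 mm high) and a fixed low wall (47 mm off in +x, 22 mm high).
- sugar_mid (a point): centre (half-way up) of the round closed aluminium sugar box, 58 mm in diameter (its lid 59 mm) and 80 mm high, 0.17 to 0.34 kg, standing on the tray's floor near its right end; z is its own upright axis.
- knob (a point): centre of the plunger's black pull knob, 24 mm in diameter and 20 mm high, axis vertical, on the keeper's aluminium saddle (tray axes); 78 mm above the table with the pin down. Below it a 9 mm neck, then a 19 mm barrel from 59 down to the saddle's top at 42 mm. The saddle, 44 mm wide, reaches from 28 mm behind the knob to 64 mm ahead (+y); its fence stands out 115 mm in +x, its face 52 mm ahead.
- plunger (a joint): how far the pin is pulled up, m: 0 fully down in a hole, 0.006 to 0.007 riding on the rail (out of a hole), 0.0105 upper stop. The spring pushes down with 4.6 N at 0, 8.2 N at the top. The pin is 7 mm thick with a flat end; a hole gives it 1.7 mm of play. Released short of the hole it rides on the rail and drops in when the keeper is pushed on. Over 15 N of side load on it spoils it.
- keeper (a joint): how far the keeper has slid from its parked hole (0, pin in it at the start) along the tray's +y, towards the left end rim, m. The next hole lies between 0.037 and 0.059, different each time and covered by the saddle; end of travel 0.062. It drags with 2 to 4 N (more while pushing the box), stays where it is let go, and may be pushed by knob, saddle or fence.
- teapot: dark enamelled teapot, body 128 mm in diameter, 130 mm high, about 200 mm from spout to handle; origin under its centre; on the tray's far right. Leave alone.
- glass_a: smoky drinking glass, 66 mm in diameter, 85 mm high, origin under its centre; on the tray. Leave alone.
- glass_b: second such smoky glass. Leave alone.
- canister: clear plastic canister with a closed white flip-top lid, 76 mm in diameter, 118 mm high, origin under its centre; on the tray. Leave alone.
- spoon_rest: round white ceramic spoon rest, 86 mm in diameter, 14 mm high, with a short tongue towards the robot; origin under its centre. Leave alone.
- biscuit_tin: round steel biscuit tin, 154 mm in diameter, 74 mm high, on the table right of the tray. Leave alone.
- coasters: stack of four square cork coasters, 98 mm wide, 20 mm high, on the table left of the tray. Leave alone.
Things that resemble listed ones, but are neither listed nor needed, are in the scene too. Leave any turquoise look-alike of the part that bears sugar_mid alone.

How it is judged (in metres and radians):
On the way, in this order (a step that is already met when the one before it is completed fails the run):
1. the sugar box stands upright in the bay, let go, with the keeper still parked (x of sugar_mid in the frame of bay between -0.03 and 0.03 m and y of sugar_mid in the frame of bay between -0.034 and 0.034 m and z of sugar_mid in the frame of bay below 0.045 m and angle between sugar_mid's own z axis and vertical below 0.1 rad and contact force between the fingers and sugar_box below 0.2 N and value of joint keeper below 0.006 m), for 0.2 s.
2. the pin is pulled out of the parked hole and the keeper slides on towards the box (value of joint plunger above 0.004 m and value of joint keeper above 0.01 m), for 0.1 s.
3. the pin has snapped fully into the next hole (value of joint plunger below 0.0015 m and value of joint keeper above 0.033 m), for 0.2 s.
At the end, for the whole second after the job is handed in: The keeper is locked in its second hole (slid more than 33 mm, pin within 1.5 mm of fully down) and at rest; the sugar box stands upright (within 0.1 rad) on the tray's floor inside the closed bay, between the fence and the left end rim, at rest (all of step 3 and velocity of joint keeper below 0.01 m/s and x of sugar_mid in the frame of bay between -0.03 and 0.03 m and y of sugar_mid in the frame of bay between 0 and 0.034 m and z of sugar_mid in the frame of bay below 0.045 m and angle between sugar_mid's own z axis and vertical below 0.1 rad and linear speed of sugar_box below 0.02 m/s); the robot touches nothing.
It fails at once if the pin is pressed against the wall of a hole with more than 15 N (keeper pushed hard while the pin is in) (contact force between plunger and stop_b above 15 N or contact force between plunger and stop_d above 15 N).
It fails at once if the teapot, a glass, the canister, the spoon rest, the biscuit tin or the coasters are moved by more than 20 mm (distance of any of teapot, glass_a, glass_b, canister, spoon_rest, biscuit_tin, coasters from where it was at the start of the episode above 0.02 m).
It also fails if it takes over 59 s, if anything falls off the work surface, if the arm or the gripper's body presses on something with over 40 N, if the wrist force passes 120 N, or if a joint passes its speed limit or range.

## Robot

A 6-joint arm with a two-finger parallel gripper is mounted at the origin on the work surface. World frame = base frame: x ahead of the robot, y to its left, z up, the work surface at z = 0. Lengths are in m, angles in degrees, forces in N, time in s.
With the tool pointing down it reaches from about 0.3 to 0.75 m from the base axis. Payload 8.5 kg.
Tool frame: the origin (TCP) lies midway between the tips of the shut fingers; the grasp point (between the pads) lies 19 mm behind it (robot.grasp_offset is the distance from the TCP to the grasp point, in m); z points along the fingers, y is the line along which they close (so a half turn about z gives the same grasp; the last joint's range is limited). The gripper opens to 88 mm and grips with 3 to 60 N. Pads are 18 mm wide; open, the fingers measure 123 mm over their backs; the gripper's body (75 mm by 187 mm) begins 45 mm behind the grasp point.
Start: joints at [-75.59, 21.807, 74.336, -0, 83.858, -12.336], TCP at [0.248, -0.491, 0.239] pointing down, gripper open.
Joint ranges: [-178.18, 178.18], [-50.72, 133.34], [12.68, 142.11], [-81.47, 261.47], [9.98, 163.14], [-165.26, 165.26]. Speed limits (degrees/s): [136.94, 136.94, 180, 180, 180, 180].

## Interface

Orientations are given as [roll, pitch, yaw] about the fixed x, y, z axes, in that order (R = Rz(yaw) Ry(pitch) Rx(roll)).
In Python, from bench import robot, viewer, order gives the robot as it stands.
- The arm moves only by the shell command python3 -m handwheel 'ROWS' [FORCE]. ROWS is text: rows parted by semicolons, each of 7 numbers parted by spaces: the shift along the tool's x, y, z in m, then the turn, a rotation vector about the tool's x, y, z in degrees, then the finger opening in m, from 0 to 0.0881. A call has 1 to 12 rows; each row is the pose to reach, as a shift and turn from the pose commanded when the call began, along the tool's axes at that moment; what a row does not reach only later rows make up. A row lasts 1/12 s, in which the tool goes at most 41.7 mm and 7.16 degrees, less where a joint would pass 70% of its speed; a pose out of reach is approached as far as the arm can. A call with a gripper value outside its range is refused whole. The fingers move at their own pace and stop on an object; FORCE is the grip in N (left out, the last holds). Time passes only in rows, so rows that repeat a pose let the fingers close. It gives the time, the measured TCP pose, the force and the opening at its end, in the units of the state.
- robot.get_obs(): the state, without advancing time (a new reading comes with each control period).
- viewer.get_image(name): name is "scene" or "side" or "wrist"; returns a dict with "pixels" (480x640x3 uint8, red, green, blue), "intrinsics" (3x3 intrinsics, pixels), "rvec" (rotation vector, rad) and "tvec" (3), from world to camera coordinates, as OpenCV has them. Camera axes: x right, y down, z forward; pixel columns grow to the right and rows downward; lengths in m; the calibration is good to about 2 mm. The wrist camera is an equidistant fisheye: a pixel r from the principal point sees the ray r / f radians off the axis. A picture is of the moment at which its call begins. There is no depth.
- order.job_done(): hands the job in, once; it reports no verdict.
The state is a dict: "clock": time; "joints": joint angles; "dq": joint speeds; "joint_efforts": joint torques, N m; "ee_pos": TCP position; "orientation": TCP orientation; "contact_force": force on the tool from outside, world axes, zero at the start; "wrist_torque": the same for the moment, N m; "finger_gap": opening from 0.0 (shut) to 1.0 (fully open).
Only numpy, scipy, OpenCV 4.12 (cv2) and the standard library are available. Lean on these libraries where they do the work, as an engineer would, in place of code of your own. Each camera call takes 0.05 s, during which the arm holds its last target. There are 200 camera calls.

## Working session

There is one attempt and no reset: what is moved stays moved. The work goes in short steps, Python scripts to look and compute and a shell command to move; the robot and the scene stay as the last step left them, time stands still between calls to the robot, and variables do not carry over. Pictures are saved under pics/ and viewed, on a budget of 10 in all, crops included, one or two more only if the job needs it, and the job is handed in when it is done.

```bash
mkdir -p pics; ls
cat > h.py <<'E'
import numpy as np, cv2
from bench import robot, viewer, order
from scipy.spatial.transform import Rotation as R
def shot(n,f):
    im=viewer.get_image(n); cv2.imwrite(f'pics/{f}.png',im['pixels'][:,:,::-1])
    np.savez(f'pics/{f}.npz',K=im['intrinsics'],r=im['rvec'],t=im['tvec'],p=im['pixels'],w=n=='wrist')
def ray(f,u,v):
    d=np.load(f'pics/{f}.npz'); K=d['K']; Rm=cv2.Rodrigues(d['r'])[0]; t=d['t'].ravel()
    x=(u-K[0,2])/K[0,0]; y=(v-K[1,2])/K[1,1]
    if d['w']:
        th=np.hypot(x,y); s=np.sin(th)/max(th,1e-9); c=np.array([x*s,y*s,np.cos(th)])
    else: c=np.array([x,y,1.])
    c=Rm.T@c; return -Rm.T@t, c/np.linalg.norm(c)
def atz(f,u,v,z):
    o,d=ray(f,u,v); return o+d*(z-o[2])/d[2]
def tri(*obs):
    A=np.zeros((3,3));b=np.zeros(3);L=[ray(*o) for o in obs]
    for o,d in L:
        P=np.eye(3)-np.outer(d,d);A+=P;b+=P@o
    X=np.linalg.solve(A,b); return X,[np.linalg.norm((np.eye(3)-np.outer(d,d))@(X-o)) for o,d in L]
def proj(f,X):
    d=np.load(f'pics/{f}.npz');K=d['K'];c=cv2.Rodrigues(d['r'])[0]@np.array(X)+d['t'].ravel()
    if d['w']:
        th=np.arctan2(np.hypot(c[0],c[1]),c[2]);k=th/np.hypot(c[0],c[1]);return K[0,0]*c[0]*k+K[0,2],K[1,1]*c[1]*k+K[1,2]
    return K[0,0]*c[0]/c[2]+K[0,2],K[1,1]*c[1]/c[2]+K[1,2]
def totool(X,yaw=None):
    s=robot.get_obs(); Rt=R.from_euler('xyz',s['orientation'],degrees=True); return Rt.inv().apply(np.array(X)-s['ee_pos'])
E
python3 - <<'E'
from h import *
s=robot.get_obs();print({k:np.round(v,3) for k,v in s.items()})
for n in('scene','side','wrist'): shot(n,n+'0')
E
```

```text
pics
{'clock': np.float64(0.0), 'joints': array([-75.591,  21.84 ,  74.386,   0.   ,  83.856, -12.336]), 'dq': array([-0.086, -0.052, -0.04 ,  0.009, -0.01 , -0.044]), 'joint_efforts': array([-2.0000e-03, -4.3793e+01, -2.2456e+01,  7.1000e-02,  3.5000e-02,
       -0.0000e+00]), 'ee_pos': array([ 0.247, -0.491,  0.238]), 'orientation': array([-1.79919e+02, -1.80000e-02,  2.67450e+01]), 'contact_force': array([-0.408, -0.397,  0.09 ]), 'wrist_torque': array([-0.025,  0.029, -0.027]), 'finger_gap': np.float64(0.997)}
```

View pics/scene0.png

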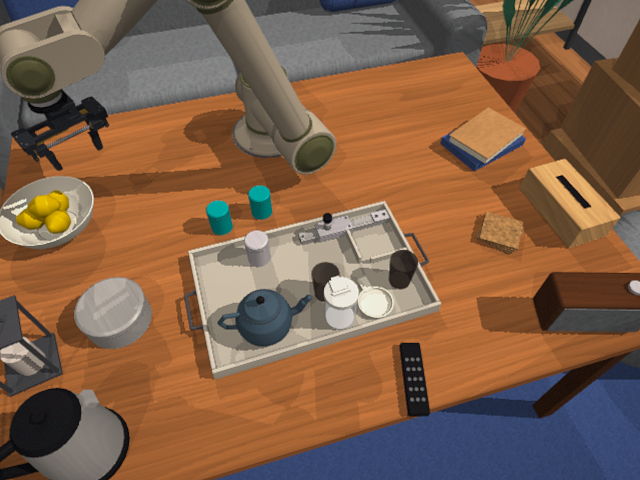

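View pics/side0.png

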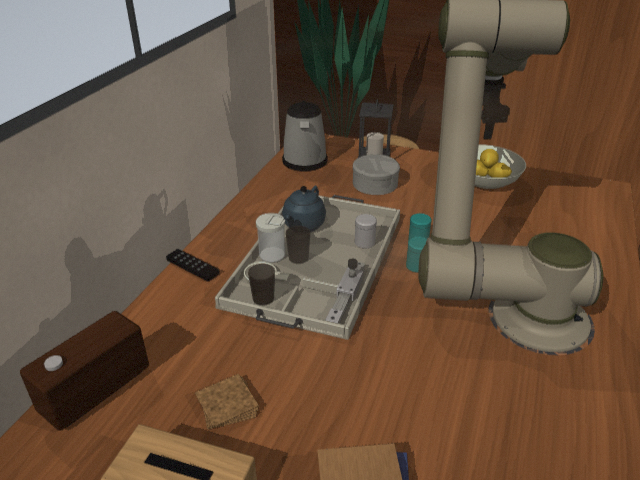

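The scene picture shows the sugar box at about (257,247), the knob at (327,217) and the empty bay at about (375,245). In the side picture the box is at (366,231) and the knob at (352,265). The two turquoise look-alikes are near the robot. I'll enlarge both views in one picture.

Run:
```python
import cv2,numpy as np
a=cv2.imread('pics/scene0.png')[195:295,235:435]; b=cv2.imread('pics/side0.png')[205:335,220:410]
A=cv2.resize(a,None,fx=3,fy=3,interpolation=cv2.INTER_CUBIC);B=cv2.resize(b,None,fx=2.3,fy=2.3,interpolation=cv2.INTER_CUBIC)
c=np.zeros((600,600,3),np.uint8);c[:300,:600]=A;c[300:300+min(300,B.shape[0]),:B.shape[1]]=B[:300];cv2.imwrite('pics/crop1.png',c)
```

```text
(no output)
```

View pics/crop1.png

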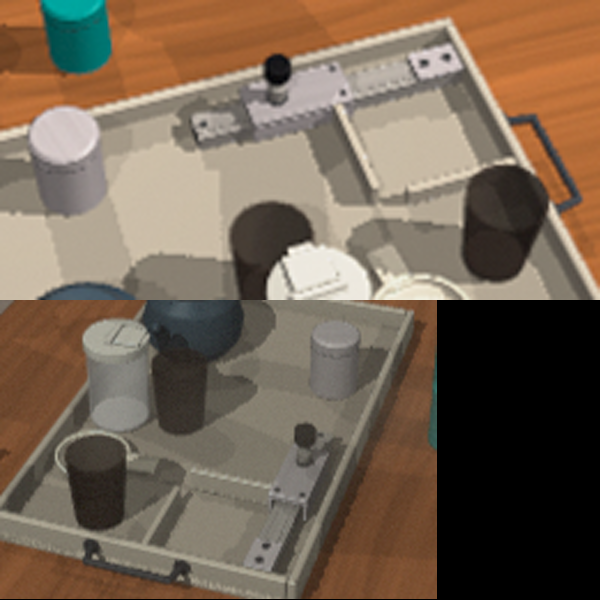

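Run:
```python
from h import *
print('lid',tri(('scene0',256.7,240.3),('side0',365.7,220.2)))
k=tri(('scene0',327.3,218.7),('side0',352.6,264.1));print('knob',k)
C={n:atz('scene0',*p,0.036) for n,p in dict(nl=(384.5,202),nr=(191,254),fl=(438,303),fr=(217,372)).items()};print(C)
for n,p in dict(nl=(349,323),nr=(400,208),fl=(222,297)).items(): print(n,atz('side0',*p,0.036))
src=np.array([[-.17,.27],[-.17,-.27],[.17,.27],[.17,-.27]]);dst=np.array([C[n][:2] for n in('nl','nr','fl','fr')])
H=dst-dst.mean(0);U,S,Vt=np.linalg.svd(src.T@H);Rm=(U@Vt).T;c=dst.mean(0);print('tray',c,np.degrees(np.arctan2(Rm[1,0],Rm[0,0])))
print('res',dst-(src@Rm.T+c)); print('knob tray',Rm.T@(k[0][:2]-c))
for f in('scene0','side0'):
  print([np.round(proj(f,list(c+Rm@q)+[.036]),1) for q in src])
```

```text
lid (array([ 0.48650436, -0.13613586,  0.08591503]), [np.float64(0.0013071449740499905), np.float64(0.0013071449740499855)])
knob (array([0.46212701, 0.0512369 , 0.07515694]), [np.float64(0.0007935669664850854), np.float64(0.0007935669664850952)])
{'nl': array([0.41973608, 0.2276341 , 0.036     ]), 'nr': array([ 0.44466084, -0.30072651,  0.036     ]), 'fl': array([0.7488536, 0.2345369, 0.036    ]), 'fr': array([ 0.77015021, -0.28583868,  0.036     ])}
nl [0.41482428 0.21616379 0.036     ]
nr [ 0.43009761 -0.31243493  0.036     ]
fl [0.73196081 0.23712157 0.036     ]
tray [ 0.59585018 -0.03109855] 2.349560664961388
res [[ 0.00481192 -0.00407103]
 [ 0.0075988   0.00711439]
 [-0.00578473 -0.0111069 ]
 [-0.006626    0.00806355]]
knob tray [-0.13023532  0.08774835]
[array([385.3, 200.4]), array([187.8, 252.3]), array([443.5, 303.9]), array([213.7, 375.9])]
[array([346.8, 327.4]), array([397.4, 208.3]), array([212., 297.]), array([291. , 190.4])]
```

Run:
```python
from h import *
print(totool([.485,-.136,.215]))
for n,a,z in(('canister',(341,290),.13),('pot lid',(261,300),.142),('glassA',(325,272),.097),('glassB',(403,258),.097)): print(n,atz('scene0',*a,z))
```

```text
[ 0.37185315 -0.2100565   0.02361039]
canister [0.70472975 0.00882362 0.13      ]
pot lid [ 0.68743466 -0.16127416  0.142     ]
glassA [ 0.63017438 -0.00457017  0.097     ]
glassB [0.64432087 0.18095628 0.097     ]
```

```bash
python3 -m handwheel '0.372 -0.210 0.024 0 0 24 0.088; 0.372 -0.210 0.024 0 0 24 0.088; 0.372 -0.210 0.024 0 0 24 0.088; 0.372 -0.210 0.024 0 0 24 0.088; 0.372 -0.210 0.024 0 0 24 0.088; 0.372 -0.210 0.024 0 0 24 0.088; 0.372 -0.210 0.024 0 0 24 0.088; 0.372 -0.210 0.024 0 0 24 0.088; 0.372 -0.210 0.024 0 0 24 0.088; 0.372 -0.210 0.024 0 0 24 0.088; 0.372 -0.210 0.024 0 0 24 0.088; 0.372 -0.210 0.024 0 0 24 0.088'
python3 - <<'E'
from h import *
s=robot.get_obs();print(s['ee_pos'],s['orientation'])
shot('wrist','w1')
E
```

```text
clock: 1.15
ee_pos: [0.4863, -0.1332, 0.2143]
orientation: [-179.9, 0.0, 3.0]
contact_force: [0.1, -0.6, -0.7]
finger_gap: 0.999
[ 0.48631751 -0.13323676  0.21430653] [-1.79946149e+02  2.26571515e-02  3.00620013e+00]
```

View pics/w1.png

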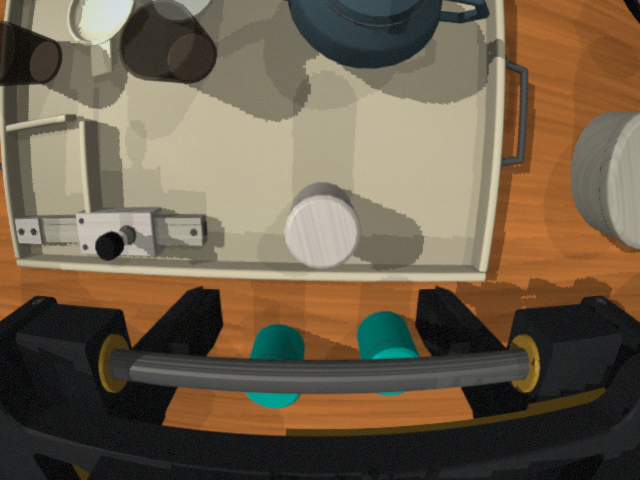

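The wrist view shows the lid centre at about (321,231), the knob top at (107,246), the fence at x≈85 and the low wall at y≈122.

Run:
```python
from h import *
print('lid',atz('w1',321,231,.092), tri(('w1',321,231),('scene0',256.7,240.3),('side0',365.7,220.2)))
print('lid scene/side',atz('scene0',256.7,240.3,.092),atz('side0',365.7,220.2,.092))
print('knob', atz('w1',107,246,.088),atz('scene0',327.3,218.7,.078),atz('side0',352.6,264.1,.078))
print('rim nl,nr',atz('w1',18,263,.036),atz('w1',487,277,.036))
print('rail ends near edge', atz('w1',207,245,.030),atz('w1',20,243,.030))
print('rail far edge', atz('w1',207,215,.030),atz('w1',18,218,.030))
print('fence face base/top',atz('w1',80,122,.040),atz('w1',80,205,.040))
print('wall',atz('w1',72,117,.034),atz('w1',8,126,.034))
print(totool([*atz('w1',321,231,.092)[:2],.05]))
```

```text
lid [ 0.48883862 -0.13470682  0.092     ] (array([ 0.4867509 , -0.13557143,  0.08608666]), [np.float64(0.0008712315111302555), np.float64(0.0010259937166972831), np.float64(0.001693270056826919)])
lid scene/side [ 0.49262388 -0.13575256  0.092     ] [ 0.48336469 -0.1287539   0.092     ]
knob [0.46568116 0.04930478 0.088     ] [0.46521652 0.05089087 0.078     ] [0.46060434 0.05394946 0.078     ]
rim nl,nr [0.41732428 0.22835773 0.036     ] [ 0.43490553 -0.30705573  0.036     ]
rail ends near edge [ 0.4526128  -0.02731802  0.03      ] [0.4411224  0.22398514 0.03      ]
rail far edge [ 0.48223865 -0.02824386  0.03      ] [0.47214147 0.22077674 0.03      ]
fence face base/top [0.57484822 0.10592052 0.04      ] [0.49087942 0.11064462 0.04      ]
wall [0.58106505 0.12112184 0.034     ] [0.58067285 0.22288329 0.034     ]
[ 3.43613456e-03 -5.94159714e-05  1.64395012e-01]
```

```bash
python3 -m handwheel '0.002 0 0.06 0 0 0 0.088; 0.002 0 0.10 0 0 0 0.088; 0.002 0 0.135 0 0 0 0.088; 0.002 0 0.155 0 0 0 0.088; 0.002 0 0.166 0 0 0 0.088; 0.002 0 0.166 0 0 0 0.088; 0.002 0 0.166 0 0 0 0.05; 0.002 0 0.166 0 0 0 0.05; 0.002 0 0.166 0 0 0 0.05; 0.002 0 0.166 0 0 0 0.05; 0.002 0 0.166 0 0 0 0.05; 0.002 0 0.166 0 0 0 0.05' 25
```

```text
clock: 2.2
ee_pos: [0.4875, -0.1363, 0.0496]
orientation: [179.9, -0.1, 2.8]
contact_force: [-2.2, -0.8, 7.4]
finger_gap: 0.648
```

```bash
python3 -m handwheel '0 0 -0.03 0 0 0 0.05; 0 0 -0.065 0 0 0 0.05; 0 0 -0.10 0 0 0 0.05; 0.008 -0.035 -0.11 0 0 0 0.05; 0.015 -0.075 -0.11 0 0 0 0.05; 0.023 -0.115 -0.11 0 0 0 0.05; 0.03 -0.155 -0.11 0 0 0 0.05; 0.038 -0.195 -0.11 0 0 0 0.05; 0.045 -0.235 -0.11 0 0 0 0.05; 0.051 -0.270 -0.11 0 0 0 0.05; 0.056 -0.300 -0.11 0 0 0 0.05; 0.058 -0.3175 -0.11 0 0 0 0.05'
python3 - <<'E'
from h import *
shot('wrist','w2'); shot('side','s2'); shot('scene','c2')
E
```

```text
clock: 3.2
ee_pos: [0.5295, 0.187, 0.1585]
orientation: [-180.0, 0.0, 2.9]
contact_force: [-0.6, -0.5, -2.2]
finger_gap: 0.648
```

View pics/w2.png

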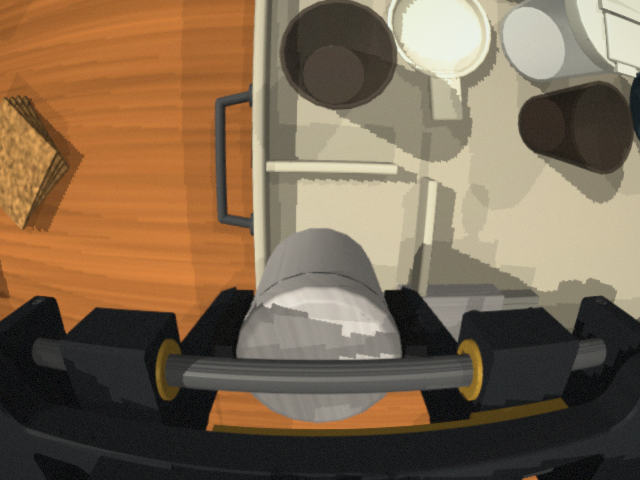

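The wrist view shows the box held over the bay. The rim's inner edge is at x≈268, the fence's bay face at x≈424 and the low wall's near edge at y≈172.

Run:
```python
from h import *
print('rim inner',atz('w2',268,230,.036),atz('w2',266,150,.036))
print('fence face',atz('w2',426,185,.040),atz('w2',418,285,.040))
print('wall near',atz('w2',270,173,.034),atz('w2',397,174,.034))
```

```text
rim inner [0.53078486 0.22542346 0.036     ] [0.59065196 0.22825675 0.036     ]
fence face [0.57233138 0.11006815 0.04      ] [0.49272775 0.10611203 0.04      ]
wall near [0.57366836 0.22507143 0.034     ] [0.57811251 0.13153446 0.034     ]
```

```bash
python3 -m handwheel '0 0 0.035 0 0 0 0.05; 0 0 0.065 0 0 0 0.05; 0 0 0.085 0 0 0 0.05; 0 0 0.097 0 0 0 0.05; 0 0 0.103 0 0 0 0.05; 0 0 0.106 0 0 0 0.05; 0 0 0.108 0 0 0 0.05; 0 0 0.108 0 0 0 0.05; 0 0 0.108 0 0 0 0.088; 0 0 0.108 0 0 0 0.088; 0 0 0.108 0 0 0 0.088; 0 0 0.108 0 0 0 0.088'
```

```text
clock: 4.35
ee_pos: [0.5302, 0.1839, 0.0513]
orientation: [-180.0, -0.1, 2.8]
contact_force: [0.1, 0.7, 0.6]
finger_gap: 0.928
```

```bash
python3 -m handwheel '0 0 0 0 0 0 0.088; 0 0 0 0 0 0 0.088; 0 0 -0.03 0 0 0 0.088; 0 0 -0.065 0 0 0 0.088; 0 0 -0.10 0 0 0 0.088; 0 0 -0.13 0 0 0 0.088; 0 0 -0.13 0 0 0 0.088'
python3 - <<'E'
from h import *
print(totool([.465,.05,.18]))
E
```

```text
clock: 4.93
ee_pos: [0.532, 0.1842, 0.1868]
orientation: [-180.0, -0.6, 2.8]
contact_force: [-0.0, 0.0, 1.1]
finger_gap: 0.997
[-0.07345929  0.13083234  0.0059074 ]
```

```bash
python3 -m handwheel '-0.02 0.035 0 0 0 0 0.06; -0.04 0.07 0 0 0 0 0.06; -0.06 0.105 0.003 0 0 0 0.06; -0.073 0.131 0.006 0 0 0 0.06; -0.073 0.131 0.006 0 0 0 0.06; -0.073 0.131 0.006 0 0 0 0.06'
python3 - <<'E'
from h import *
print(robot.get_obs()['ee_pos'])
shot('wrist','w3');shot('scene','c3');shot('side','s3')
E
```

```text
clock: 5.43
ee_pos: [0.4629, 0.0486, 0.1745]
orientation: [-180.0, 0.0, 2.6]
contact_force: [0.4, 0.2, 0.3]
finger_gap: 0.681
[0.46290917 0.04864925 0.17450716]
```

View pics/w3.png

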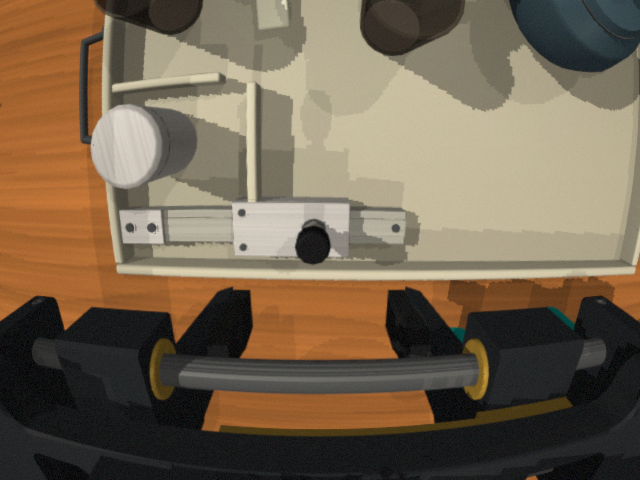

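The box stands upright in the bay (lid centre about (130,147)). The knob top is at (313,245).

Run:
```python
from h import *
K=tri(('w1',107,246),('w3',313,246));print('knobtop 2 wrist',K)
print(atz('w3',313,245,.088)); print('box',atz('w3',130,147,.092))
print('rail dir',atz('w3',122,210,.03)-atz('w3',405,210,.03))
X=atz('w3',313,245,.088);print('tool',totool([X[0],X[1],.059]))
```

```text
knobtop 2 wrist (array([0.46355734, 0.05257876, 0.08307735]), [np.float64(0.00036431525675103274), np.float64(0.0003643152567511005)])
[0.46542527 0.05258316 0.088     ]
box [0.52917748 0.17735292 0.092     ]
rail dir [-0.00875408  0.24335993  0.        ]
tool [ 0.00184495 -0.00228026  0.1156176 ]
```

```bash
python3 -m handwheel '0.001 -0.003 0.035 0 0 0 0.05; 0.001 -0.003 0.07 0 0 0 0.05; 0.001 -0.003 0.095 0 0 0 0.05; 0.001 -0.003 0.110 0 0 0 0.05; 0.001 -0.003 0.1155 0 0 0 0.05; 0.001 -0.003 0.1155 0 0 0 0.05; 0.001 -0.003 0.1155 0 0 0 0.032; 0.001 -0.003 0.1155 0 0 0 0.032; 0.001 -0.003 0.1155 0 0 0 0.032; 0.001 -0.003 0.1155 0 0 0 0.032' 4
python3 -m handwheel '0 0 0 0 0 0 0.028; 0 0 0 0 0 0 0.025; 0 0 0 0 0 0 0.022; 0 0 0 0 0 0 0.02; 0 0 0 0 0 0 0.02; 0 0 0 0 0 0 0.02' 4
python3 -c "
from h import *;print(robot.get_obs()['contact_force'],robot.get_obs()['ee_pos'])"
```

```text
clock: 6.42
ee_pos: [0.4646, 0.0525, 0.06]
orientation: [180.0, -0.1, 2.8]
contact_force: [0.4, -0.1, -0.1]
finger_gap: 0.36
clock: 6.92
ee_pos: [0.4643, 0.0525, 0.0594]
orientation: [180.0, -0.0, 2.7]
contact_force: [-0.2, 0.8, 4.9]
finger_gap: 0.268
[-0.17719387  0.78345464  4.90116035] [0.46426762 0.05250837 0.05942269]
```

```bash
python3 -m handwheel '0 0 0 0 0 0 0.018; 0 0 0 0 0 0 0.018; 0 0 0 0 0 0 0.018' 35
python3 -m handwheel '0 0 -0.002 0 0 0 0.018; 0 0 -0.004 0 0 0 0.018; 0 0 -0.006 0 0 0 0.018; 0 0 -0.008 0 0 0 0.018; 0 0 -0.009 0 0 0 0.018; 0 0 -0.009 0 0 0 0.018; 0 0 -0.009 0 0 0 0.018'
python3 -c "
from h import *;print(robot.get_obs()['contact_force'],robot.get_obs()['ee_pos'])"
```

```text
clock: 7.17
ee_pos: [0.4643, 0.0525, 0.0595]
orientation: [180.0, -0.0, 2.7]
contact_force: [-0.1, 1.0, 5.1]
finger_gap: 0.251
clock: 7.75
ee_pos: [0.4641, 0.0525, 0.0681]
orientation: [-180.0, 0.0, 2.7]
contact_force: [3.3, -0.1, -8.0]
finger_gap: 0.25
[ 3.28475393 -0.0846941  -7.99401231] [0.46411204 0.05252551 0.06812853]
```

```bash
python3 -m handwheel '0 -0.002 0 0 0 0 0.018; 0 -0.004 0 0 0 0 0.018; 0 -0.006 0 0 0 0 0.018; 0 -0.008 0 0 0 0 0.018; 0 -0.008 0 0 0 0 0.018'
python3 -c "
from h import *;print(robot.get_obs()['contact_force'],robot.get_obs()['ee_pos']);shot('wrist','w4')"
```

```text
clock: 8.17
ee_pos: [0.4638, 0.0609, 0.0683]
orientation: [-180.0, -0.0, 2.8]
contact_force: [3.4, 0.5, -8.3]
finger_gap: 0.253
[ 3.40883733  0.48371423 -8.29842341] [0.46382295 0.06089177 0.06826429]
```

```bash
python3 -m handwheel '0 -0.003 0 0 0 0 0.018; 0 -0.006 0 0 0 0 0.018; 0 -0.009 0 0 0 0 0.018; 0 -0.012 0 0 0 0 0.018; 0 -0.015 0 0 0 0 0.018; 0 -0.018 0 0 0 0 0.018; 0 -0.021 0 0 0 0 0.018; 0 -0.024 0 0 0 0 0.018; 0 -0.024 0 0 0 0 0.018'
python3 -c "
from h import *;print(robot.get_obs()['contact_force'],robot.get_obs()['ee_pos']);shot('wrist','w5')"
```

```text
clock: 8.97
ee_pos: [0.463, 0.0851, 0.0684]
orientation: [-180.0, -0.1, 2.8]
contact_force: [4.9, 1.1, -8.3]
finger_gap: 0.255
[ 4.8794181   1.05653306 -8.32038641] [0.46299254 0.0851123  0.06837716]
```

View pics/w5.png

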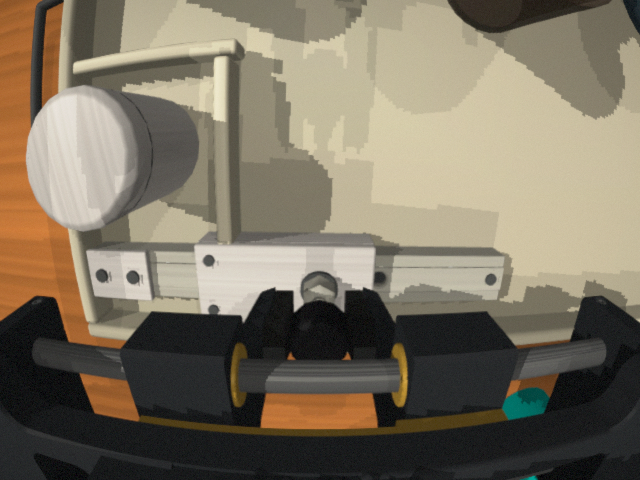

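The keeper has slid: the parked hole now shows at (379,277), and the pin is still held up. I'll let it down onto the rail short of the window, then feel forward with loose fingers.

```bash
python3 -m handwheel '0 0 0.001 0 0 0 0.018; 0 0 0.002 0 0 0 0.018; 0 0 0.002 0 0 0 0.03; 0 0 0.002 0 0 0 0.03; 0 0 0.002 0 0 0 0.03; 0 0 0.005 0 0 0 0.03; 0 0 0.008 0 0 0 0.03; 0 0 0.008 0 0 0 0.03; 0 0 0.008 0 0 0 0.03' 5
cat > chk.py <<'E'
import sys
from h import *
s=robot.get_obs();f=s['contact_force'];print(np.round(s['clock'],2),np.round(s['ee_pos'],4),np.round(f,1))
sys.exit(f[1]<-float(sys.argv[1]))
E
python3 chk.py 9; python3 -c "
from h import *;shot('wrist','w6')"
```

```text
clock: 9.77
ee_pos: [0.4624, 0.0845, 0.06]
orientation: [-180.0, 0.0, 2.7]
contact_force: [-0.3, 0.1, -0.7]
finger_gap: 0.338
9.77 [0.4624 0.0845 0.06  ] [-0.3  0.1 -0.7]False
```

```bash
python3 -m handwheel '0 -0.001 0 0 0 0 0.03; 0 -0.002 0 0 0 0 0.03; 0 -0.003 0 0 0 0 0.03' && python3 chk.py 8 && python3 -m handwheel '0 -0.0005 0 0 0 0 0.03; 0 -0.001 0 0 0 0 0.03' && python3 chk.py 8 && python3 -m handwheel '0 -0.0005 0 0 0 0 0.03; 0 -0.001 0 0 0 0 0.03' && python3 chk.py 8 && python3 -m handwheel '0 -0.0005 0 0 0 0 0.03; 0 -0.001 0 0 0 0 0.03' && python3 chk.py 8 ; python3 -c "
from h import *;shot('wrist','w7')"
```

```text
clock: 10.07
ee_pos: [0.4625, 0.0876, 0.0603]
orientation: [-180.0, -0.0, 2.7]
contact_force: [0.5, 0.4, -0.1]
finger_gap: 0.341
10.07 [0.4625 0.0876 0.0603] [ 0.5  0.4 -0.1]False
```

```bash
sed -i 's/sys.exit(\(.*\))$/sys.exit(int(\1))/' chk.py
python3 -m handwheel '0 -0.0005 0 0 0 0 0.03; 0 -0.001 0 0 0 0 0.03' >/dev/null && python3 chk.py 7 && python3 -m handwheel '0 -0.0005 0 0 0 0 0.03; 0 -0.001 0 0 0 0 0.03' >/dev/null && python3 chk.py 7 && python3 -m handwheel '0 -0.0005 0 0 0 0 0.03; 0 -0.001 0 0 0 0 0.03' >/dev/null && python3 chk.py 7 && python3 -m handwheel '0 -0.0005 0 0 0 0 0.03; 0 -0.001 0 0 0 0 0.03' >/dev/null && python3 chk.py 7; python3 -c "
from h import *;shot('wrist','w7')"
```

```text
10.28 [0.4624 0.0885 0.0603] [-0.2 -1.6  0.1]
10.45 [0.4624 0.0891 0.0603] [-0.2 -5.3  0.8]
10.62 [0.4624 0.0903 0.0603] [ 0.8 -3.7  0.6]
10.78 [0.4623 0.0913 0.0603] [-0.2 -4.3  1.1]
```

```bash
python3 -m handwheel '0 -0.0005 0 0 0 0 0.03; 0 -0.001 0 0 0 0 0.03' >/dev/null && python3 chk.py 6.5 && python3 -m handwheel '0 -0.0005 0 0 0 0 0.03; 0 -0.001 0 0 0 0 0.03' >/dev/null && python3 chk.py 6.5 && python3 -m handwheel '0 -0.0005 0 0 0 0 0.03; 0 -0.001 0 0 0 0 0.03' >/dev/null && python3 chk.py 6.5 && python3 -m handwheel '0 -0.0005 0 0 0 0 0.03; 0 -0.001 0 0 0 0 0.03' >/dev/null && python3 chk.py 6.5 && python3 -m handwheel '0 -0.0005 0 0 0 0 0.03; 0 -0.001 0 0 0 0 0.03' >/dev/null && python3 chk.py 6.5 && python3 -m handwheel '0 -0.0005 0 0 0 0 0.03; 0 -0.001 0 0 0 0 0.03' >/dev/null && python3 chk.py 6.5 && python3 -m handwheel '0 -0.0005 0 0 0 0 0.03; 0 -0.001 0 0 0 0 0.03' >/dev/null && python3 chk.py 6.5 && python3 -m handwheel '0 -0.0005 0 0 0 0 0.03; 0 -0.001 0 0 0 0 0.03' >/dev/null && python3 chk.py 6.5; python3 -c "
from h import *;shot('wrist','w8')"
```

```text
11.0 [0.4623 0.0926 0.0603] [ 0.7 -2.5 -0.2]
11.17 [0.4622 0.0936 0.0603] [ 1.2 -3.6  0.3]
11.33 [0.4622 0.0945 0.0602] [ 1.4 -2.2 -1. ]
11.5 [0.4621 0.0955 0.0602] [ 1.  -2.9 -1.2]
11.67 [0.4621 0.0965 0.0602] [ 2.1 -3.2 -1.6]
11.83 [0.462  0.0975 0.0602] [ 1.  -1.3 -0.8]
12.0 [0.4619 0.0985 0.0602] [ 1.8 -4.3 -1.4]
12.17 [0.4618 0.0997 0.0603] [ 0.2 -2.1  0.1]
```

```bash
python3 -m handwheel '0 -0.0005 0 0 0 0 0.03; 0 -0.001 0 0 0 0 0.03' >/dev/null && python3 chk.py 6.5 && python3 -m handwheel '0 -0.0005 0 0 0 0 0.03; 0 -0.001 0 0 0 0 0.03' >/dev/null && python3 chk.py 6.5 && python3 -m handwheel '0 -0.0005 0 0 0 0 0.03; 0 -0.001 0 0 0 0 0.03' >/dev/null && python3 chk.py 6.5 && python3 -m handwheel '0 -0.0005 0 0 0 0 0.03; 0 -0.001 0 0 0 0 0.03' >/dev/null && python3 chk.py 6.5 && python3 -m handwheel '0 -0.0005 0 0 0 0 0.03; 0 -0.001 0 0 0 0 0.03' >/dev/null && python3 chk.py 6.5 && python3 -m handwheel '0 -0.0005 0 0 0 0 0.03; 0 -0.001 0 0 0 0 0.03' >/dev/null && python3 chk.py 6.5 && python3 -m handwheel '0 -0.0005 0 0 0 0 0.03; 0 -0.001 0 0 0 0 0.03' >/dev/null && python3 chk.py 6.5 && python3 -m handwheel '0 -0.0005 0 0 0 0 0.03; 0 -0.001 0 0 0 0 0.03' >/dev/null && python3 chk.py 6.5; python3 -c "
from h import *;shot('wrist','w9')"
```

```text
12.38 [0.4618 0.1005 0.0603] [ 0.9 -2.  -0.5]
12.55 [0.4618 0.1015 0.0603] [ 0.5 -3.1  0.3]
12.72 [0.4618 0.1019 0.0603] [-0.  -8.8  0.5]
```

The force rose to 8.8 N and the motion stopped, so this is either the hole or the box. I'll compare the knob's height before and after.

Run:
```python
import cv2,numpy as np
c=[cv2.resize(cv2.imread(f'pics/{n}.png')[200:380,180:446],None,fx=1.5,fy=1.5) for n in('w8','w9')]
d=[cv2.resize(cv2.imread(f'pics/{n}.png')[60:260,0:266],(399,300)) for n in('w8','w9')]
cv2.imwrite('pics/cmp.png',np.vstack([np.hstack(c),np.hstack(d)]))
```

```text
(no output)
```

View pics/cmp.png

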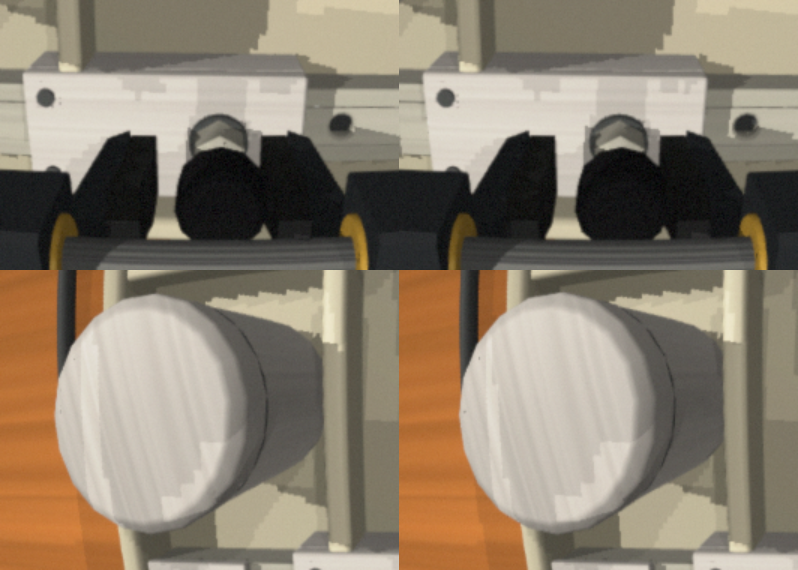

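```bash
python3 - <<'E'
from h import *
for z in(.078,.0845): print(proj('w9',[.4628,.1035,z+.01]))
E
python3 -m handwheel '0 0 0 0 0 0 0.03; 0 0 0 0 0 0 0.03' >/dev/null; python3 chk.py 11 && python3 -m handwheel '0 -0.0002 0 0 0 0 0.03; 0 -0.0004 0 0 0 0 0.03' >/dev/null && python3 chk.py 11;  python3 -c "
from h import *;shot('wrist','w10')"
```

```text
(np.float64(315.18313216152416), np.float64(340.7553108197779))
(np.float64(315.0727051159446), np.float64(350.3018586818208))
12.93 [0.4618 0.1018 0.0603] [-0.5 -7.7 -0.8]
13.1 [0.4618 0.102  0.0603] [  0.1 -10.6  -0.6]
```

Run:
```python
from h import *
for n in('w5','w6','w7','w8','w9','w10'):
    g=cv2.cvtColor(np.load(f'pics/{n}.npz')['p'],cv2.COLOR_RGB2GRAY).astype(int)
    o=[]
    for dy in(320,335): 
        r=g[dy,270:370]; i=np.where(r<45)[0]; o.append((i.min()+270,i.max()+270))
    print(n,g[290:362:3,328].tolist(),o)
```

```text
w5 [151, 165, 129, 124, 59, 7, 12, 22, 13, 8, 3, 8, 25, 19, 15, 14, 20, 14, 14, 21, 22, 19, 26, 22] [(np.int64(270), np.int64(369)), (np.int64(270), np.int64(369))]
w6 [80, 80, 111, 164, 169, 171, 60, 10, 19, 11, 18, 6, 9, 15, 15, 14, 21, 18, 20, 22, 11, 22, 23, 26] [(np.int64(270), np.int64(369)), (np.int64(270), np.int64(369))]
w7 [92, 177, 179, 182, 181, 127, 17, 14, 16, 7, 7, 9, 16, 18, 22, 18, 15, 20, 17, 10, 26, 20, 19, 26] [(np.int64(270), np.int64(369)), (np.int64(270), np.int64(369))]
w8 [88, 171, 170, 15, 12, 16, 10, 10, 22, 15, 16, 21, 21, 24, 18, 15, 22, 22, 22, 17, 15, 22, 18, 28] [(np.int64(270), np.int64(369)), (np.int64(270), np.int64(369))]
w9 [103, 175, 176, 22, 12, 6, 17, 5, 12, 16, 15, 19, 19, 21, 17, 19, 19, 17, 20, 19, 15, 20, 23, 27] [(np.int64(270), np.int64(369)), (np.int64(270), np.int64(369))]
w10 [104, 175, 179, 27, 4, 1, 15, 11, 11, 6, 20, 9, 20, 17, 19, 20, 14, 20, 23, 20, 19, 14, 21, 36] [(np.int64(270), np.int64(369)), (np.int64(270), np.int64(369))]
```

The knob's front edge in the image moved from row 307 to 299 between w7 and w8. That matches a drop of about 6 mm, so the pin fell in near w8. The rest was hole play and then the hole wall, at 10.6 N. I'm backing off now.

```bash
python3 -m handwheel '0 0.001 0 0 0 0 0.03; 0 0.002 0 0 0 0 0.03; 0 0.003 0 0 0 0 0.03; 0 0.003 0 0 0 0 0.035; 0 0.003 0 0 0 0 0.04; 0 0.003 0 0 0 0 0.04'; python3 chk.py 11; python3 -c "
from h import *;shot('wrist','w11')"
python3 -m handwheel '0 0 -0.03 0 0 0 0.045; 0 0 -0.06 0 0 0 0.045; 0 0 -0.09 0 0 0 0.045; 0 0 -0.115 0 0 0 0.045; 0 0 -0.115 0 0 0 0.045; 0 0 -0.115 0 0 0 0.045'
python3 - <<'E'
from h import *
for n in('w10','w11'):
    g=cv2.cvtColor(np.load(f'pics/{n}.npz')['p'],cv2.COLOR_RGB2GRAY).astype(int); print(g[290:312,328].tolist())
shot('wrist','w12');shot('side','s12');shot('scene','c12')
w=cv2.imread('pics/w12.png')[60:300,60:460];a=cv2.imread('pics/c12.png')[190:290,300:440];b=cv2.imread('pics/s12.png')[235:335,270:410]
z=lambda i:cv2.resize(i,(400,286),interpolation=cv2.INTER_CUBIC)
cv2.imwrite('pics/fin.png',np.vstack([cv2.resize(w,(520,312)).copy() if 0 else np.hstack([cv2.resize(w,(500,300)),np.zeros((300,300,3),np.uint8)]),np.hstack([z(a),z(b)])]))
E
```

```text
clock: 13.65
ee_pos: [0.4618, 0.1, 0.0603]
orientation: [-180.0, 0.0, 2.7]
contact_force: [1.1, -0.6, 0.5]
finger_gap: 0.454
13.65 [0.4618 0.1    0.0603] [ 1.1 -0.6  0.5]
clock: 14.2
ee_pos: [0.4621, 0.1, 0.176]
orientation: [180.0, -0.1, 2.8]
contact_force: [0.4, -0.4, -0.5]
finger_gap: 0.512
[104, 144, 169, 175, 180, 178, 179, 162, 70, 27, 16, 13, 4, 8, 8, 1, 14, 16, 15, 15, 13, 11]
[83, 84, 99, 131, 159, 164, 165, 163, 145, 60, 17, 17, 2, 9, 13, 19, 6, 11, 11, 5, 7, 16]
```

View pics/fin.png

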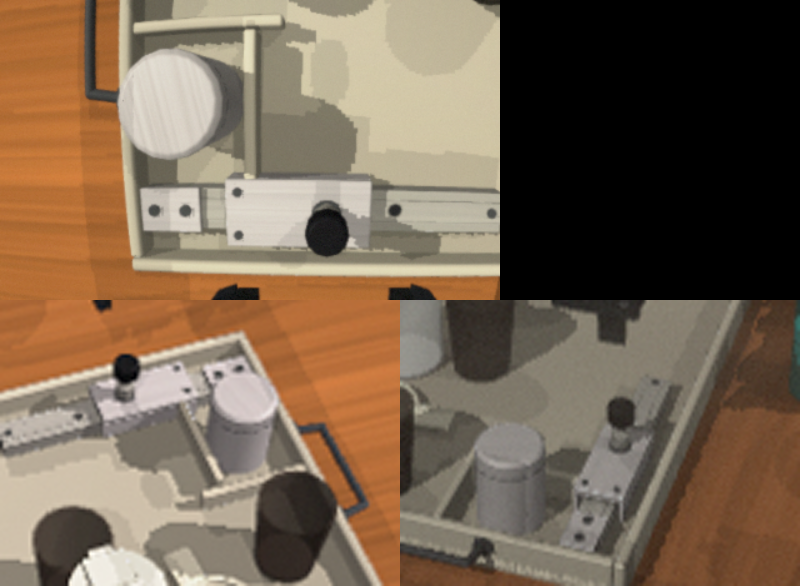

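Run:
```python
from h import *
print(tri(('scene0',327.3,218.7),('side0',352.6,264.1))); print(tri(('c12',344.1,213.8),('s12',347.4,274.2)))
for f,c in(('w3',(313,245)),('w12',(321.6,245.6))):
    p=np.load(f'pics/{f}.npz')['p'].max(2); m=(p<45).astype(np.uint8); m[:200]=0;m[285:]=0
    n,l,s,ce=cv2.connectedComponentsWithStats(m); i=[j for j in range(1,n) if s[j][4]>500]; print(f,[(s[j],ce[j]) for j in i])
print(proj('w12',[.4625,.097,.088]),proj('w12',[.4625,.097,.0945]),proj('w3',[.465,.0525,.088]))
print('box',atz('w12',60+171*.8,60+104*.8,.092),'keeper',.097-.0525)
```

```text
(array([0.46212701, 0.0512369 , 0.07515694]), [np.float64(0.0007935669664850854), np.float64(0.0007935669664850952)])
(array([0.46051267, 0.09669555, 0.07718777]), [np.float64(0.0006857306364824511), np.float64(0.0006857306364823953)])
w3 [(array([ 296,  226,   34,   38, 1002], dtype=int32), array([312.68263473, 244.58383234]))]
w12 [(array([305, 227,  34,  38, 985], dtype=int32), array([321.20913706, 245.65177665]))]
(np.float64(323.26504357525323), np.float64(248.21809738336967)) (np.float64(323.3942951842772), np.float64(251.28536136023956)) (np.float64(313.1000395610015), np.float64(245.62227273541828))
box [0.52962748 0.18077426 0.092     ] keeper 0.044500000000000005
```

Run:
```python
from h import *
for f,y in(('w7',.0913),('w8',.0997),('w11',.1005)):
    g=cv2.cvtColor(np.load(f'pics/{f}.npz')['p'],cv2.COLOR_RGB2GRAY).astype(int)
    e=[]
    for u in range(316,340,2):
        c=g[293:330,u]; i=np.where(c<60)[0]; e.append(293+i[0])
    x=.4640-.04*(y-.0525)
    print(f,e,[np.round([proj(f,[x+.012,y+.002,z])[1],proj(f,[x+.012,y+.002,z+.02])[1]],1) for z in(.068,.070,.0745)])
```

```text
w7 [np.int64(309), np.int64(308), np.int64(308), np.int64(308), np.int64(307), np.int64(307), np.int64(306), np.int64(306), np.int64(307), np.int64(307), np.int64(308), np.int64(308)] [array([291.8, 314.8]), array([293.8, 317.4]), array([298.6, 323.6])]
w8 [np.int64(301), np.int64(301), np.int64(300), np.int64(300), np.int64(299), np.int64(299), np.int64(299), np.int64(299), np.int64(300), np.int64(300), np.int64(301), np.int64(301)] [array([291.3, 314.3]), array([293.3, 316.9]), array([298.1, 323.1])]
w11 [np.int64(300), np.int64(300), np.int64(299), np.int64(299), np.int64(299), np.int64(299), np.int64(300), np.int64(300), np.int64(300), np.int64(301), np.int64(302), np.int64(302)] [array([291.4, 314.4]), array([293.4, 317. ]), array([298.2, 323.2])]
```

The knob dropped about 7.5 px at roughly 1.1 px/mm, so about 6.5 mm. That means the pin is fully down, and I'm handing in.

```bash
python3 -c "
from h import *;print(order.job_done())"
```

```text
the job is handed in; nothing more can be done
None
```

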